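Clamp a round painting panel in the jig

TASK

Gently slide the round white panel on the jig until it sits snug against both wooden dowels, then push the toggle clamp's handle down past dead centre to its stop, so that the rubber pad holds the panel there. Do not force the panel or the handle once they stop, and leave the paint bottle, the glass jar and the small round panel where they stand.

Things in the scene. Friction and masses are not known exactly. Their poses are not given: they have to be found in the camera images.
- jig: plywood jig board, 230 x 430 x 18 mm, fixed on the table, turned up to 20 degrees. Origin: centre of its underside; x points away from the robot, y along its length, z up. A steel toggle clamp stands near the middle at x = +20 mm; its handle swings out towards -y, its bar and pad towards the panel at +y.
- nest: wooden plate, 205 (x) x 150 (y) mm, let into the jig at varying height (2 mm or so); axes as the jig; top 14 mm above this origin. Two upright dowels, 16 mm across, 23 mm above the plate, stand in slots at y = -44.5 and +44.5 mm and form a V open to -x. Both are set together, unmeasured, 34 to 59 mm to +x of the origin; the panel's home centre is 44.5 mm before them, at y = 0.
- panel_center (a point): centre (half-way up) of the loose round panel: 110 mm across, 18 mm thick, wood with a white top, about 0.18 kg, lying on the nest plate. It starts 40 to 56 mm to -x of the nest's origin, up to 12 mm aside, and must go towards +x; its turn does not matter. Its rim can be pushed by closed fingertips reaching down to 6 to 15 mm above the nest plate; keep under 18 N. On one dowel alone it can jam.
- handle_pivot (a point): fixed hinge point of the clamp's handle, on the jig at x = +20, y = -83 mm, 68 mm above the table; the handle turns in the jig's y-z plane.
- handle_grip (a point): point on the centre line of the clamp handle, 100 mm out from handle_pivot, within its round black grip (22 mm across, from 56 to 128 mm out from the pivot). It moves with the handle.
- handle (a joint): clamp handle in rad: 0 open (rising 1.28 rad above level towards the jig's -y), grows as it is pushed down; dead centre 1.10, stop 1.22 (0.06 rad above level). About 2 N of friction at the grip; from about 0.7 the pad presses and the grip needs 10 to 15 N square to the handle, then less; past dead centre it goes to its stop by itself. Let go sooner, it springs up a little.
- pad: black rubber pad, 24 mm across, on a stiff spring under the tip of the clamp's steel bar; origin: centre of its pressing face. The bar stands up, out of the way, while the handle is open and comes down with it; the pad then presses on the panel 20 to 40 mm from the panel's centre, on the clamp's side.
- paint_bottle: loose blue plastic paint bottle, 42 mm across, 115 mm tall, beyond the jig; origin: centre of its underside. To be left alone.
- small_panel: loose round white blank, 70 mm across, 18 mm thick, lying on the table beyond the jig; origin: centre of its underside. To be left alone.
- jar: loose empty glass jar, 68 mm across, 85 mm tall, past the jig's +y end; origin: centre of its underside. To be left alone.
There are look-alikes about, which are no part of the job. There is more than one size of the part that bears panel_center; the job needs the largest.

How it is judged:
On the way, in this order (a step that is already met when the one before it is completed fails the run):
1. the panel sits against both dowels (less than 2 mm from each) while the clamp is still open (horizontal distance between panel_center and stops_c0 below 0.065 m and horizontal distance between panel_center and stops_c1 below 0.065 m and angle between panel_center's own z axis and vertical below 0.05 rad and value of joint handle below 0.4 rad), for 0.2 s.
2. the handle is past dead centre, at its stop (value of joint handle above 1.17 rad), for 0.2 s.
At the end, for the whole second after the job is handed in: the clamp handle is down past dead centre at its stop (over 1.17 rad), the pad presses on the panel with more than 12 N, and the panel lies flat and at rest on the nest less than 2 mm from each of the two dowels (horizontal distance between panel_center and stops_c0 below 0.065 m and horizontal distance between panel_center and stops_c1 below 0.065 m and angle between panel_center's own z axis and vertical below 0.05 rad and value of joint handle above 1.17 rad and contact force between pad and panel above 12 N and linear speed of panel below 0.01 m/s); the robot touches nothing.
It fails at once if the panel is pushed with more than 18 N by the fingers (contact force between the fingers and panel above 18 N).
It fails at once if the handle is pushed with more than 30 N by the fingers (contact force between the fingers and handle above 30 N).
It fails at once if a bystander (bottle, small panel, jar) is moved by more than 15 mm (distance of any of paint_bottle, small_panel, jar from where it was at the start of the episode above 0.015 m).
It also fails if it takes over 70 s, if anything falls off the work surface, if the arm or the gripper's body presses on something with over 40 N, if the wrist force passes 120 N, or if a joint passes its speed limit or range.

ROBOT

A 6-joint arm with a two-finger parallel gripper is mounted at the origin on the work surface. World frame = base frame: x ahead of the robot, y to its left, z up, the work surface at z = 0. Lengths are in m, angles in rad, forces in N, time in s.
With the tool pointing down it reaches from about 0.325 to 0.85 m from the base axis. Payload 15.5 kg.
Tool frame: the origin (TCP) lies midway between the tips of the shut fingers; the grasp point (between the pads) lies bot.grasp_offset behind it (bot.grasp_offset is the distance from the TCP to the grasp point, in m); z points along the fingers, y is the direction in which the jaws open and shut (so a half turn about z gives the same grasp; the last joint's range is limited). The gripper opens to 91 mm and grips with 3 to 60 N. Pads are 32 mm wide; open, the fingers measure 118 mm over their backs; the gripper's body (76 mm by 178 mm) begins 60 mm behind the grasp point.
Start: joints at [-1.427, 0.494, 1.345, -0, 1.302, -0.096], TCP at [0.148, -0.607, 0.214] pointing down, gripper open.
Joint ranges: [-2.91, 2.91], [-0.82, 2.16], [0.22, 2.67], [-1.22, 4.37], [0.12, 2.79], [-3.08, 3.08]. Speed limits (rad/s): [1.89, 1.89, 2.57, 3.01, 3.01, 3.01].

INTERFACE

Orientations are given as a unit quaternion [x, y, z, w].
In Python, from cell import bot gives the robot as it stands. The module is installed in compiled form; this text tells all that it offers.
- The arm moves only by the tool jog_arm, never from a script. Its argument "increments" is a list of rows, each an object of numbers: "dx", "dy", "dz": the shift along the tool's x, y, z in m; "turn": the turn about the tool's z in degrees; "claw": the closure, from 0 (fully open) to 1 (shut). In form: [{"dx": .., "dy": .., "dz": .., "turn": .., "claw": ..}, ...]. A call has 1 to 8 rows; each row shifts and turns the pose as measured when the row begins, along the tool's axes as they then stand; what a row does not reach is not made up. A row lasts 1/10 s, in which the tool goes at most 50 mm and 8.59 degrees, less where a joint would pass 70% of its speed; a pose out of reach is approached as far as the arm can. A call with a gripper value outside its range is refused whole. The fingers move at their own pace and stop on an object; the grip force is fixed at half the most. Time passes only in rows, so rows that do not move let the fingers close. It gives the time, the measured TCP pose, the force and the opening at its end, in the units of the state.
- bot.read_state(): the state, without advancing time (a new reading comes with each control period).
- bot.camera(name): name is "scene" or "top" or "wrist"; returns (picture, depth): 480x640x3 uint8, red, green, blue; 480x640 float32, m along the optical axis (not along the pixel's ray), 0 where there is no reading.
- bot.calibration(name): a dict with "fov_y" (degrees; the focal length in pixels is half the picture's height over the tangent of half this angle, whatever the lens; pixels are square), "cx", "cy" (the principal point, pixels), "T" (4x4, takes a point from camera to world coordinates). Camera axes: x right, y up, looking along -z (the intrinsics and any distortion apply to the point x, -y, -z); pixel columns grow to the right and rows downward; lengths in m; the calibration is good to about 2 mm. A picture is of the moment at which its call begins: read the wrist's pose just before it. calibration takes no time and is no camera call; for the wrist camera it gives the pose at the moment of the call.
- bot.sign_off(): hands the job in, once; it reports no verdict.
Trained networks look in the newest picture that a camera, given by its name, has taken for a name from the list of things; names that differ only in an ending like _2 or _b are one class to them, and where a whole thing is asked for, a point or a joint stands for the part that bears it (a point fixed in the world has none). Each returns a list of dicts, best first, with "p" (0 to 1); they miss things now and then, are a little off and sometimes report something else, mostly with a low value. They report only what shows in the picture. A call takes as long as a camera call. They do not tell look-alikes from the thing itself.
- bot.masks_of(query, camera): "region" (480x640 bool, what is visible of it) and "point" ([column, row] in pixels, amid what is visible of it).
The state is a dict: "clock": time; "joint_positions": joint angles; "dq": joint speeds; "joint_torque": joint torques, N m; "eef_pos": TCP position; "ee_rot": TCP orientation; "contact_force": force on the tool from outside, world axes, zero at the start; "torque": the same for the moment, N m; "finger_gap": finger opening in m.
Only numpy, scipy, OpenCV 4.12 (cv2) and the standard library are available. Lean on these libraries where they do the work, as an engineer would, in place of code of your own. Each camera call takes 0.05 s, during which the arm holds its last target. There are 200 camera calls.

## Working session

There is one attempt and no reset: what is moved stays moved. The work goes in short steps, Python scripts to look and compute and a tool call to move; the robot and the scene stay as the last step left them, time stands still between calls to the robot, and variables do not carry over. Pictures are saved under pics/ and viewed, about 8 in all and at most 12, crops included, and the job is handed in when it is done.

Besides the shell and the picture viewer there is one more tool, called after "Request:" as name([rows], argument=value, ...), one row to a line, values as JSON. jog_arm: Moves the arm, as the interface text tells. Its arguments: {"type":"object","properties":{"increments":{"type":"array","items":{"type":"object","properties":{"dx":{"type":"number"},"dy":{"type":"number"},"dz":{"type":"number"},"turn":{"type":"number"},"claw":{"type":"number"}}}}},"required":["increments"]}

```bash
mkdir -p pics; cat > h.py <<'E'
import numpy as np, cv2
from cell import bot
def cloud(name):
    im,d=bot.camera(name); c=bot.calibration(name)
    f=240/np.tan(np.radians(c['fov_y'])/2)
    v,u=np.mgrid[0:480,0:640]
    P=np.stack([(u-c['cx'])/f*d,-(v-c['cy'])/f*d,-d,np.ones_like(d)],-1)@np.array(c['T']).T
    P=P[...,:3]; P[d==0]=np.nan
    return im,P
def save(n,im): cv2.imwrite('pics/'+n,im[...,::-1])
E
python3 - <<'E'
from h import *
for n in ('top','scene'):
    im,P=cloud(n); save(n+'1.png',im); np.save(n+'P.npy',P); print({k:v for k,v in bot.calibration(n).items()})
    for q in ('jig','nest','panel_center','handle_grip','pad','paint_bottle','small_panel','jar'):
        for r in bot.masks_of(q,n)[:4]:
            m=r['region']; print(n,q,round(r['p'],2),np.round(r['point']),m.sum(),np.round(np.nanmedian(P[m],0),3))
print(bot.read_state())
E
```

```text
{'fov_y': 48.955189579208955, 'cx': 321.4996027346808, 'cy': 245.07547979119073, 'T': array([[-0.10301917,  0.97140659, -0.21390721,  0.39772587],
       [-0.99467818, -0.10027556,  0.02366719,  0.12491852],
       [ 0.0015408 ,  0.21520701,  0.97656724,  1.18819927],
       [ 0.        ,  0.        ,  0.        ,  1.        ]])}
top jig 0.84 [391. 264.] 13296 [ 0.588 -0.042  0.019]
top jig 0.2 [365. 183.] 460 [ 0.772 -0.012  0.074]
top nest 0.79 [304. 281.] 4104 [0.558 0.14  0.028]
top panel_center 0.76 [313. 306.] 2016 [0.521 0.127 0.046]
top panel_center 0.74 [188. 361.] 1017 [0.426 0.408 0.012]
top panel_center 0.68 [187. 239.] 893 [0.702 0.405 0.013]
top handle_grip 0.76 [407. 237.] 404 [ 0.618 -0.07   0.143]
top pad 0.47 [328. 269.] 85 [0.578 0.087 0.121]
top paint_bottle 0.87 [363. 182.] 407 [ 0.771 -0.01   0.076]
top small_panel 0.78 [323. 212.] 688 [0.731 0.079 0.018]
top small_panel 0.7 [406. 242.] 400 [ 0.618 -0.071  0.146]
top jar 0.94 [238. 308.] 898 [0.535 0.297 0.034]
{'fov_y': 44.64118480284785, 'cx': 326.1570595020395, 'cy': 235.13447104912046, 'T': array([[ 0.335373
[... 845 characters left out ...]
5 0.074 0.015]
{'clock': 0.9, 'joint_positions': array([-1.42751869e+00,  4.93611454e-01,  1.34551808e+00, -4.42193103e-07,
        1.30251102e+00, -9.54626247e-02]), 'dq': array([-0.0014692 ,  0.00098532,  0.00086712,  0.00094007,  0.00042309,
        0.00170406]), 'joint_torque': array([-6.96856805e-03, -8.78693104e+01, -3.82255697e+01,  7.02079665e-02,
        4.42100340e-02, -1.32469881e-05]), 'eef_pos': array([ 0.14782298, -0.60725323,  0.2139017 ]), 'ee_rot': array([ 9.92883834e-01,  1.19086904e-01, -7.85599739e-07, -2.39357409e-05]), 'contact_force': array([-0.0077147 , -0.24638964,  0.27274201]), 'torque': array([0.00995357, 0.02292755, 0.00649113]), 'finger_gap': 0.0914955710578917}
```

```bash
python3 - <<'E'
from h import *
from scipy.optimize import least_squares
im=cv2.imread('pics/top1.png'); cv2.imwrite('pics/c1.png',cv2.resize(im[150:400,160:480],(800,625))[:600])
P=np.load('topP.npy'); q=P.reshape(-1,3); S=np.load('sceneP.npy').reshape(-1,3)
hsv=cv2.cvtColor(im,cv2.COLOR_BGR2HSV).reshape(-1,3)
box=lambda q:(q[:,0]>.38)&(q[:,0]<.8)&(q[:,1]>-.25)&(q[:,1]<.245)
j=q[box(q)&(q[:,2]>.011)&(q[:,2]<.034)&(q[:,0]<.70)]
r=cv2.minAreaRect(j[:,:2].astype(np.float32)*1000); print('jig rect',r)
w=box(q)&(hsv[:,1]<40)&(hsv[:,2]>170)&(abs(q[:,2]-.045)<.008)&(np.hypot(q[:,0]-.521,q[:,1]-.127)<.08)
p=q[w]; hull=cv2.convexHull((p[:,:2]*1000).astype(np.float32))
print('panel',len(p),np.median(p[:,2]),cv2.minEnclosingCircle(hull),p.min(0),p.max(0))
for n,Q in(('top',q),('scene',S)):
  m=box(Q)&(Q[:,2]>.045)&(Q[:,2]<.075)&(Q[:,1]>.04)
  for t in Q[m&(np.hypot(Q[:,0]-.521,Q[:,1]-.127)>.058)][::4]: print(n,np.round(t,3),end=' ')
print()
E
```

```text
jig rect ((574.5665893554688, 16.248336791992188), (269.1005859375, 446.0926513671875), 8.653417587280273)
panel 1956 0.0458481100281134 ((523.920166015625, 127.2322006225586), 54.55157470703125) [0.46989467 0.07383351 0.03972619] [0.57700549 0.18121526 0.05236857]
top [0.636 0.111 0.047] top [0.633 0.111 0.051] top [0.632 0.102 0.051] top [0.629 0.107 0.054] top [0.628 0.114 0.052] top [0.627 0.105 0.051] top [0.625 0.112 0.053] top [0.625 0.103 0.052] top [0.623 0.11  0.053] top [0.621 0.114 0.053] top [0.621 0.106 0.051] top [0.618 0.108 0.054] top [0.61  0.197 0.053] top [0.608 0.201 0.054] top [0.608 0.193 0.048] top [0.606 0.199 0.052] top [0.605 0.191 0.05 ] top [0.604 0.198 0.046] top [0.602 0.189 0.053] top [0.601 0.198 0.053] top [0.6   0.189 0.05 ] top [0.599 0.194 0.05 ] top [0.596 0.196 0.052] scene [0.562 0.084 0.046] scene [0.606 0.195 0.05 ] scene [0.601 0.19  0.045] scene [0.609 0.196 0.049] scene [0.609 0.186 0.049] scene [0.61  0.196 0.047] scene [0.612 0.19  0.047] scene [0.612 0.2   0.045] scene [0.624 0.104 0.048] scene [0.625 0.113 0.047] scene [0.627 0.106 0.047] scene [0.629 0.102 0.047] scene [0.634 0.11  0.048] scene [0.636 0.102 0.048] scene [0.638 0.111 0.048] scene [0.636 0.107 0.045]
```

View pics/c1.png

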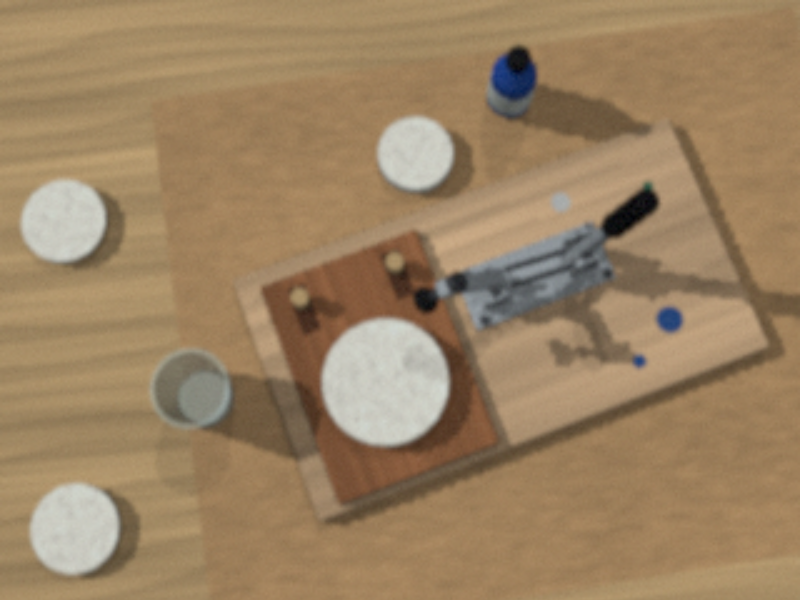

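View pics/scene1.png

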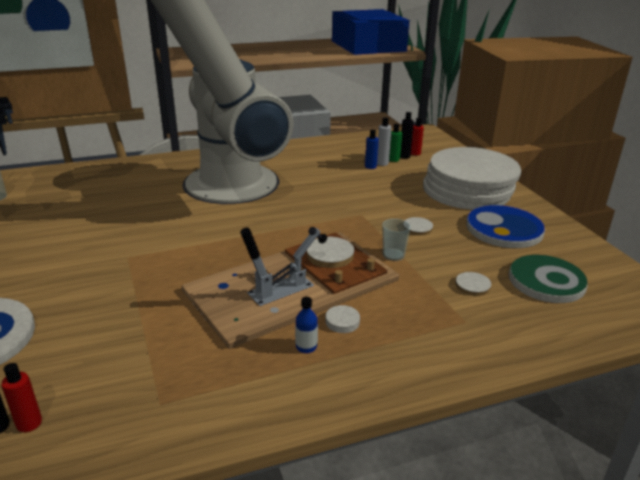

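The top crop shows four round white blanks: on the nest at crop (385,380), beyond the jig (415,155), and two on the table (65,220) and (75,530). The one on the nest measures 109 mm across, so it is the largest and the right one. Dowels are at crop (300,298) and (395,262), the raised handle at (630,212), and the pad at (427,300). The scene view agrees.

```bash
cat >> h.py <<'E'
def px2w(name,u,v,z):
    c=bot.calibration(name); f=240/np.tan(np.radians(c['fov_y'])/2); T=np.array(c['T'])
    d=T[:3,:3]@np.array([(u-c['cx'])/f,-(v-c['cy'])/f,-1]); o=T[:3,3]
    return o+d*(z-o[2])/d[2]
E
python3 - <<'E'
from h import *
C=[px2w('top',160+a/2.5,150+b/2.5,.018)[:2] for a,b in ((235,285),(665,125),(770,345),(325,520))]
A,B,Cc,D=C; print(np.round(C,3)); ctr=sum(C)/4
ey=(A-B)+(D-Cc); yaw=np.arctan2(-ey[0],ey[1]); ex_=(A-D)+(B-Cc); print('centre',ctr,'yaw',np.degrees(yaw),np.degrees(np.arctan2(ex_[1],ex_[0])),np.linalg.norm(A-B),np.linalg.norm(A-D))
ex=np.array([np.cos(yaw),np.sin(yaw)]);ey=np.array([-ex[1],ex[0]])
J=lambda p:np.round(np.c_[(p[:,:2]-ctr)@ex,(p[:,:2]-ctr)@ey,p[:,2]]*1000).astype(int)
print('dowels,panel',J(np.array([[.628,.108,0],[.604,.195,0],[.5235,.1273,0]])))
for n in('top','scene'):
    Q=np.load(n+'P.npy').reshape(-1,3); K=J(np.nan_to_num(Q)); m=(abs(K[:,0])<110)&(K[:,1]<80)&(K[:,1]>-180)&(K[:,2]>70); K=K[m]
    for y in range(-160,80,20):
        k=K[(K[:,1]>=y)&(K[:,1]<y+20)]
        if len(k): print(n,y,len(k),k.min(0),np.median(k,0),k.max(0))
print(bot.grasp_offset)
E
```

```text
[[ 0.626  0.252]
 [ 0.736 -0.155]
 [ 0.523 -0.219]
 [ 0.411  0.19 ]]
centre [0.57399935 0.01716282] yaw 15.115465362234175 16.363243995839476 0.4222070366172828 0.22355603232390184
dowels,panel [[ 76  74   0]
 [ 75 164   0]
 [-20 119   0]]
top -140 26 [  13 -128  186] [  22.  -123.5  189. ] [  30 -121  192]
top -120 153 [  12 -120  132] [  20. -108.  182.] [  32 -101  196]
top -100 172 [   7 -100   71] [ 21.  -91.5 120.5] [ 38 -81 170]
top -80 47 [  7 -80  71] [ 22. -77.  77.] [ 37 -69  91]
top -40 1 [ 29 -23  71] [ 29. -23.  71.] [ 29 -23  71]
top -20 35 [ 11 -17  71] [21. -8. 74.] [33 -1 97]
top 0 67 [16  0 72] [ 21.   9. 104.] [ 30  19 117]
top 20 66 [ 15  20 105] [ 22.   30.5 125.5] [ 31  39 148]
top 40 82 [ 14  40 116] [ 22.  49. 142.] [ 31  59 149]
top 60 78 [ 12  60 111] [ 22.   67.5 120. ] [ 34  76 127]
scene -140 70 [  17 -128  154] [  29.  -123.   180.5] [  37 -121  190]
scene -120 267 [  16 -120   96] [  33. -111.  154.] [  39 -101  192]
scene -100 199 [  13 -100   71] [ 30. -93.  92.] [ 43 -81 152]
scene -80 17 [ 11 -80  71] [ 37. -76.  74.] [ 40 -71  85]
scene -20 45 [ 22 -14  71] [28. -3. 86.] [34 -1 95]
scene 0 109 [17  0 74] [30.  8. 98.] [ 35  19 115]
scene 20 135 [ 16  20 100] [ 29.  31. 121.] [ 37  39 146]
scene 40 84 [ 17  40 102] [ 30.5  49.  127. ] [ 36  59 146]
scene 60 49 [ 22  60 103] [ 33.  64. 115.] [ 39  76 122]
0.0188
```

Request:
jog_arm([
  {"dx": 0.035,"dy": -0.02,"claw": 1},
  {"dx": 0.035,"dy": -0.03,"claw": 1},
  {"dx": 0.035,"dy": -0.03,"claw": 1},
  {"dx": 0.03,"dy": -0.035,"claw": 1},
  {"dx": 0.03,"dy": -0.035,"claw": 1},
  {"dx": 0.03,"dy": -0.035,"claw": 1},
  {"dx": 0.03,"dy": -0.035,"claw": 1},
  {"dx": 0.03,"dy": -0.035,"claw": 1},
])

```text
invalid input at $.increments[0]: expected keys dx, dy, dz, turn, claw
```

Request:
jog_arm([
  {"dx": 0.02,"dy": -0.045,"claw": 1},
  {"dx": 0.02,"dy": -0.045,"claw": 1},
  {"dx": 0.02,"dy": -0.045,"claw": 1},
  {"dx": 0.02,"dy": -0.045,"claw": 1},
  {"dx": 0.02,"dy": -0.045,"claw": 1},
  {"dx": 0.02,"dy": -0.045,"claw": 1},
  {"dx": 0.02,"dy": -0.045,"claw": 1},
  {"turn": -1.4,"claw": 1},
])

```text
invalid input at $.increments[0]: expected keys dx, dy, dz, turn, claw
```

Request:
jog_arm([
  {"dx": 0.035,"dy": -0.02,"dz": 0,"turn": 0,"claw": 1},
  {"dx": 0.035,"dy": -0.03,"dz": 0,"turn": 0,"claw": 1},
  {"dx": 0.035,"dy": -0.03,"dz": 0,"turn": 0,"claw": 1},
  {"dx": 0.03,"dy": -0.035,"dz": 0,"turn": 0,"claw": 1},
  {"dx": 0.03,"dy": -0.035,"dz": 0,"turn": 0,"claw": 1},
  {"dx": 0.03,"dy": -0.035,"dz": 0,"turn": 0,"claw": 1},
  {"dx": 0.03,"dy": -0.035,"dz": 0,"turn": 0,"claw": 1},
  {"dx": 0.03,"dy": -0.035,"dz": 0,"turn": 0,"claw": 1},
])

```text
clock: 1.7
eef_pos: [0.3392, -0.2941, 0.213]
ee_rot: [0.993, 0.115, 0.001, 0.002]
contact_force: [0.4, 0.3, -0.2]
finger_gap: 0.0299
```

Request:
jog_arm([
  {"dx": 0.02,"dy": -0.045,"dz": 0,"turn": 0,"claw": 1},
  {"dx": 0.02,"dy": -0.045,"dz": 0,"turn": 0,"claw": 1},
  {"dx": 0.02,"dy": -0.045,"dz": 0,"turn": 0,"claw": 1},
  {"dx": 0.02,"dy": -0.045,"dz": 0,"turn": 0,"claw": 1},
  {"dx": 0.02,"dy": -0.045,"dz": 0,"turn": 0,"claw": 1},
  {"dx": 0.02,"dy": -0.045,"dz": 0,"turn": 0,"claw": 1},
  {"dx": 0.02,"dy": -0.045,"dz": 0,"turn": 0,"claw": 1},
  {"dx": 0.02,"dy": -0.03,"dz": 0,"turn": 0,"claw": 1},
])

```text
clock: 2.5
eef_pos: [0.4168, 0.0866, 0.2132]
ee_rot: [0.993, 0.115, 0.004, 0.004]
contact_force: [0.8, -0.6, -0.5]
finger_gap: 0.0006
```

```bash
python3 - <<'E'
from h import *
s=bot.read_state(); im,P=cloud('wrist'); save('w1.png',im); np.save('w1.npy',P)
print(s['eef_pos'],s['ee_rot'],np.degrees(2*np.arctan2(s['ee_rot'][1],s['ee_rot'][0])))
for r in bot.masks_of('panel_center','wrist')[:2]:
    m=r['region']; p=P[m]; print(r['p'],r['point'],np.nanmedian(p,0))
    p=p[abs(p[:,2]-np.nanmedian(p[:,2]))<.006]; print(cv2.minEnclosingCircle((p[:,:2]*1000).astype(np.float32)))
q=P.reshape(-1,3)
for c in((.628,.108),(.604,.195)):
    m=(np.hypot(q[:,0]-c[0],q[:,1]-c[1])<.016)&(q[:,2]>.044); k=q[m]
    if len(k): print('dowel',len(k),np.median(k,0),cv2.minEnclosingCircle((k[:,:2]*1000).astype(np.float32)))
E
```

```text
[0.4168145  0.08659785 0.21318561] [0.99336649 0.11486169 0.0038759  0.00384553] 13.191492703249194
0.8 [29.2, 133.0] [0.43236695 0.40521799 0.01396425]
((430.30389404296875, 413.5047912597656), 39.09440612792969)
0.7 [298.3, 100.6] [0.52903918 0.1333224  0.04725916]
((526.4155883789062, 132.7033233642578), 55.03040313720703)
```

View pics/w1.png

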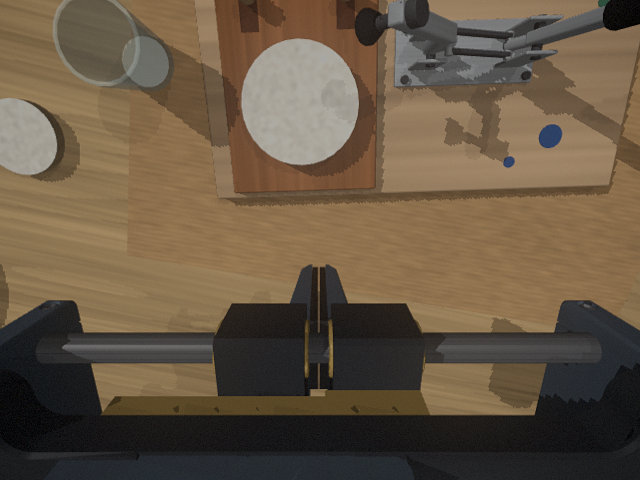

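The wrist view shows the panel at (300,100) straight ahead, the pad standing at (372,25), and the shut fingers at (318,270).

Request:
jog_arm([
  {"dx": 0.013,"dy": -0.008,"dz": 0,"turn": -1,"claw": 1},
  {"dx": 0.013,"dy": -0.007,"dz": 0.03,"turn": -0.9,"claw": 1},
  {"dx": 0,"dy": 0,"dz": 0.04,"turn": 0,"claw": 1},
  {"dx": 0,"dy": 0,"dz": 0.035,"turn": 0,"claw": 1},
  {"dx": 0,"dy": 0,"dz": 0.03,"turn": 0,"claw": 1},
  {"dx": 0,"dy": 0,"dz": 0.02,"turn": 0,"claw": 1},
  {"dx": 0,"dy": 0,"dz": 0,"turn": 0,"claw": 1},
  {"dx": 0,"dy": 0,"dz": 0,"turn": 0,"claw": 1},
])

```text
clock: 3.4
eef_pos: [0.4453, 0.1069, 0.0553]
ee_rot: [0.991, 0.135, 0.008, 0.004]
contact_force: [0.0, 0.4, -0.4]
finger_gap: 0.0003
```

```bash
cat > look.py <<'E'
from h import *
import sys
s=bot.read_state(); im,P=cloud('wrist'); save(sys.argv[1],im)
print(s['clock'],s['eef_pos'],np.degrees(2*np.arctan2(s['ee_rot'][1],s['ee_rot'][0])),s['contact_force'])
for n in('wrist','top'):
  if n=='top': im,P=cloud('top')
  for r in bot.masks_of('panel_center',n)[:3]:
    p=P[r['region']]; p=p[abs(p[:,2]-.046)<.006]
    if len(p)>200: print(n,r['p'],r['point'],np.median(p[:,2]),cv2.minEnclosingCircle((p[:,:2]*1000).astype(np.float32)))
E
python3 look.py w2.png
```

```text
3.4 [0.44527784 0.10694331 0.05531201] 15.484242710269996 [ 0.04250938  0.38234347 -0.38819544]
wrist 0.6 [318.2, 134.2] 0.04708258558710812 ((523.7005615234375, 129.0884246826172), 55.34361267089844)
top 0.64 [309.4, 291.0] 0.04584849563690396 ((539.7802124023438, 129.09292602539062), 51.70566177368164)
```

View pics/w2.png

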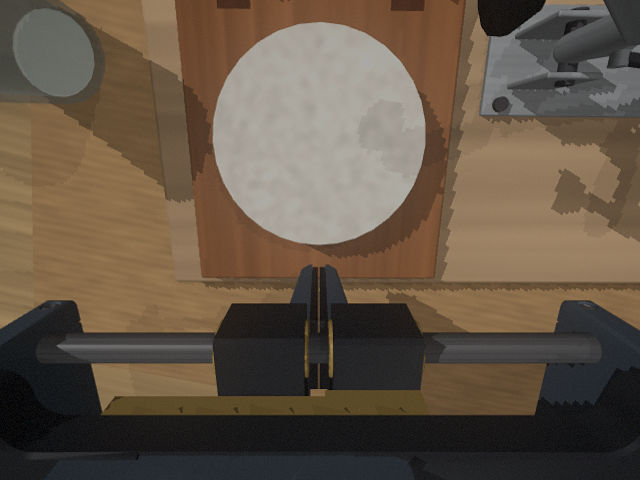

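Request:
jog_arm([
  {"dx": 0,"dy": 0,"dz": 0.01,"turn": 0,"claw": 1},
  {"dx": 0,"dy": 0,"dz": 0.008,"turn": 0,"claw": 1},
  {"dx": 0,"dy": 0,"dz": 0,"turn": 0,"claw": 1},
  {"dx": 0.003,"dy": 0,"dz": 0,"turn": 0,"claw": 1},
  {"dx": 0.003,"dy": 0,"dz": 0,"turn": 0,"claw": 1},
  {"dx": 0.003,"dy": 0,"dz": 0,"turn": 0,"claw": 1},
  {"dx": 0.003,"dy": 0,"dz": 0,"turn": 0,"claw": 1},
  {"dx": 0.003,"dy": 0,"dz": 0,"turn": 0,"claw": 1},
])

```text
clock: 4.4
eef_pos: [0.4624, 0.1116, 0.0383]
ee_rot: [0.991, 0.135, 0.01, 0.004]
contact_force: [-0.3, -0.7, -1.0]
finger_gap: 0.0002
```

Request:
jog_arm([
  {"dx": 0.003,"dy": 0,"dz": 0,"turn": 0,"claw": 1},
  {"dx": 0.003,"dy": 0,"dz": 0,"turn": 0,"claw": 1},
  {"dx": 0.003,"dy": 0,"dz": 0,"turn": 0,"claw": 1},
  {"dx": 0.003,"dy": 0,"dz": 0,"turn": 0,"claw": 1},
  {"dx": 0.003,"dy": 0,"dz": 0,"turn": 0,"claw": 1},
  {"dx": 0.003,"dy": 0,"dz": 0,"turn": 0,"claw": 1},
])

```text
clock: 5.0
eef_pos: [0.4813, 0.1169, 0.0388]
ee_rot: [0.991, 0.135, 0.01, 0.004]
contact_force: [-1.2, -0.4, -0.6]
finger_gap: 0.0006
```

Request:
jog_arm([
  {"dx": 0.003,"dy": 0,"dz": 0,"turn": 0,"claw": 1},
  {"dx": 0.003,"dy": 0,"dz": 0,"turn": 0,"claw": 1},
  {"dx": 0.003,"dy": 0,"dz": 0,"turn": 0,"claw": 1},
  {"dx": 0.002,"dy": 0,"dz": 0,"turn": 0,"claw": 1},
])

```text
clock: 5.4
eef_pos: [0.493, 0.1201, 0.039]
ee_rot: [0.991, 0.135, 0.01, 0.004]
contact_force: [-0.0, -0.1, -0.3]
finger_gap: 0.0006
```

```bash
python3 look.py w3.png
```

```text
5.4 [0.49297092 0.12014603 0.03898028] 15.514087343476305 [-0.03481689 -0.14034917 -0.26633197]
wrist 0.73 [315.5, 151.3] 0.04684215693189371 ((562.9821166992188, 140.483642578125), 55.41101837158203)
top 0.75 [297.0, 269.7] 0.04572455339298065 ((598.2901000976562, 143.15708923339844), 38.262725830078125)
```

View pics/w3.png

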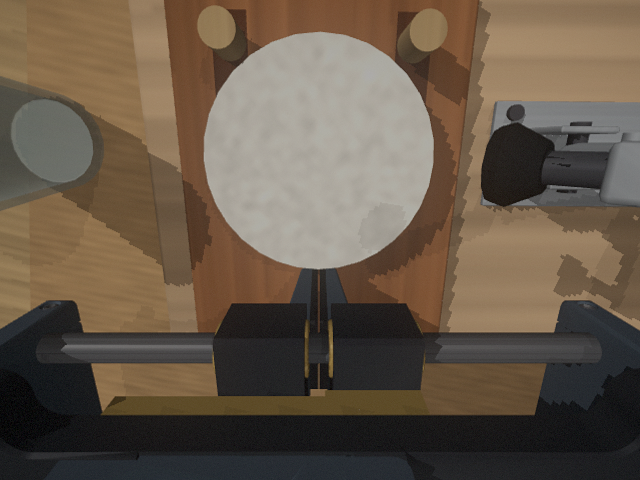

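Wrist view: the panel (319,150) is nearly between the dowels (217,28) and (428,30). I'll measure the gap left.

```bash
cat > gap.py <<'E'
from h import *
im,P=cloud('wrist'); s=bot.read_state()
print(s['eef_pos'],s['contact_force'])
p=P[60:300,150:480].reshape(-1,3); px=im[60:300,150:480].reshape(-1,3).astype(int)
w=(abs(p[:,2]-.047)<.004)&(px.max(1)-px.min(1)<45)&(px.min(1)>110)
c,r=cv2.minEnclosingCircle((p[w][:,:2]*1000).astype(np.float32)); print('panel',c,r)
q=P.reshape(-1,3)
for d in((.628,.108),(.604,.195)):
    k=q[(np.hypot(q[:,0]-d[0],q[:,1]-d[1])<.02)&(q[:,2]>.0495)]
    if len(k)>8:
        e,rr=cv2.minEnclosingCircle((k[:,:2]*1000).astype(np.float32)); print('dowel',len(k),np.median(k[:,2]),e,rr,'dist',np.hypot(*np.subtract(e,c)))
E
python3 gap.py
```

```text
[0.49273807 0.12007194 0.03905293] [-0.07394115  0.55266862 -0.2856428 ]
panel (562.8165283203125, 140.50759887695312) 55.37217712402344
dowel 1345 0.05184487169068627 (627.4948120117188, 110.5195541381836) 8.600065231323242 dist 71.2920977985672
dowel 1375 0.051728779342960385 (604.5054321289062, 196.59805297851562) 8.401819229125977 dist 69.88636306234338
```

Request:
jog_arm([
  {"dx": 0.002,"dy": 0,"dz": 0,"turn": 0,"claw": 1},
  {"dx": 0.002,"dy": 0,"dz": 0,"turn": 0,"claw": 1},
  {"dx": 0.002,"dy": 0,"dz": 0,"turn": 0,"claw": 1},
  {"dx": 0.0015,"dy": 0,"dz": 0,"turn": 0,"claw": 1},
])

```text
clock: 6.05
eef_pos: [0.4997, 0.1221, 0.0391]
ee_rot: [0.991, 0.135, 0.009, 0.004]
contact_force: [-0.5, -0.0, -0.1]
finger_gap: 0.0006
```

Request:
jog_arm([
  {"dx": 0.001,"dy": 0,"dz": 0,"turn": 0,"claw": 1},
  {"dx": 0.001,"dy": 0,"dz": 0,"turn": 0,"claw": 1},
])

```text
clock: 6.25
eef_pos: [0.5018, 0.1227, 0.0391]
ee_rot: [0.991, 0.135, 0.009, 0.004]
contact_force: [-1.4, -0.7, -1.0]
finger_gap: 0.0007
```

```bash
python3 gap.py
```

```text
[0.50171574 0.12264809 0.03904968] [-1.78481007 -1.88596444 -0.00220822]
panel (571.5550537109375, 142.96762084960938) 55.210453033447266
dowel 1272 0.051776755474260916 (627.2672119140625, 110.45484924316406) 8.431770324707031 dist 64.50523148693371
dowel 1282 0.05173639512295694 (604.3145141601562, 196.63421630859375) 8.319583892822266 dist 62.87515977778673
```

Request:
jog_arm([
  {"dx": 0.0007,"dy": 0,"dz": 0,"turn": 0,"claw": 1},
])

```text
clock: 6.4
eef_pos: [0.5019, 0.1227, 0.039]
ee_rot: [0.991, 0.135, 0.009, 0.004]
contact_force: [-5.5, -3.1, 3.6]
finger_gap: 0.0003
```

Request:
jog_arm([
  {"dx": 0.0007,"dy": 0,"dz": 0,"turn": 0,"claw": 1},
])

```text
clock: 6.5
eef_pos: [0.5019, 0.1227, 0.0389]
ee_rot: [0.991, 0.135, 0.008, 0.004]
contact_force: [-5.0, -3.6, 5.4]
finger_gap: 0.0006
```

```bash
python3 gap.py
```

```text
[0.50184236 0.12271067 0.03894846] [-5.26023696 -3.28808038  4.39140353]
panel (571.5490112304688, 142.98065185546875) 55.19584274291992
dowel 1281 0.05183940561368913 (627.4422607421875, 110.55485534667969) 8.40975284576416 dist 64.61801312489146
dowel 1295 0.05177181777397605 (604.5496826171875, 196.5856475830078) 8.297989845275879 dist 62.948708318151205
```

Stopped softly at about 6 N with dowel 2 touching and about 1.6 mm left at dowel 1. The finger leans slightly towards dowel 2, so I'll ease it the other way.

Request:
jog_arm([
  {"dx": 0.0003,"dy": 0.0015,"dz": 0,"turn": 0,"claw": 1},
])

```text
clock: 6.65
eef_pos: [0.5023, 0.1214, 0.039]
ee_rot: [0.991, 0.135, 0.008, 0.004]
contact_force: [-0.9, -0.1, -0.1]
finger_gap: 0.0001
```

Request:
jog_arm([
  {"dx": 0.0003,"dy": 0.0015,"dz": 0,"turn": 0,"claw": 1},
])

```text
clock: 6.75
eef_pos: [0.5033, 0.12, 0.039]
ee_rot: [0.991, 0.135, 0.008, 0.004]
contact_force: [-1.0, 0.9, -0.5]
finger_gap: 0.0007
```

```bash
python3 gap.py
```

```text
[0.50342455 0.11986632 0.03904953] [-0.89334848 -0.03215665  0.28285462]
panel (572.356201171875, 141.94569396972656) 55.396583557128906
dowel 1268 0.05185566429641904 (627.5165405273438, 110.48079681396484) 8.317099571228027 dist 63.503565182067824
dowel 1297 0.051843743464763475 (604.6919555664062, 196.3896942138672) 8.37944221496582 dist 63.322588188161035
```

Request:
jog_arm([
  {"dx": 0.0006,"dy": 0,"dz": 0,"turn": 0,"claw": 1},
])

```text
clock: 6.9
eef_pos: [0.5037, 0.1199, 0.039]
ee_rot: [0.991, 0.135, 0.008, 0.004]
contact_force: [-4.3, -1.4, 0.7]
finger_gap: 0.0001
```

Request:
jog_arm([
  {"dx": 0.0006,"dy": 0,"dz": 0,"turn": 0,"claw": 1},
])

```text
clock: 7.0
eef_pos: [0.5038, 0.1199, 0.0389]
ee_rot: [0.991, 0.135, 0.007, 0.004]
contact_force: [-5.1, -1.3, 3.4]
finger_gap: 0.0001
```

Request:
jog_arm([
  {"dx": -0.003,"dy": 0,"dz": 0,"turn": 0,"claw": 1},
  {"dx": -0.01,"dy": 0,"dz": 0,"turn": 0,"claw": 1},
  {"dx": -0.02,"dy": 0,"dz": 0,"turn": 0,"claw": 1},
  {"dx": -0.01,"dy": 0,"dz": 0,"turn": 0,"claw": 1},
])

```text
clock: 7.4
eef_pos: [0.4626, 0.1082, 0.0385]
ee_rot: [0.991, 0.135, 0.009, 0.004]
contact_force: [-0.1, 0.5, -0.1]
finger_gap: 0.0004
```

```bash
python3 gap.py
```

```text
[0.46151464 0.10803418 0.03844868] [-1.0517332   0.10388178 -0.3263178 ]
panel (568.7286987304688, 141.2487030029297) 55.16701889038086
```

Request:
jog_arm([
  {"dx": 0,"dy": 0,"dz": -0.03,"turn": 0,"claw": 1},
  {"dx": 0,"dy": 0,"dz": -0.045,"turn": 0,"claw": 1},
  {"dx": 0,"dy": 0,"dz": -0.045,"turn": 0,"claw": 1},
  {"dx": 0,"dy": 0,"dz": -0.045,"turn": 0,"claw": 1},
  {"dx": 0,"dy": 0,"dz": -0.045,"turn": 0,"claw": 1},
  {"dx": 0,"dy": 0,"dz": -0.015,"turn": 0,"claw": 1},
  {"dx": 0,"dy": 0,"dz": 0,"turn": 0,"claw": 1},
  {"dx": 0,"dy": 0,"dz": 0,"turn": 0,"claw": 1},
])

```text
clock: 8.25
eef_pos: [0.4583, 0.1095, 0.2738]
ee_rot: [0.991, 0.135, 0.011, 0.004]
contact_force: [-0.5, 0.1, -0.3]
finger_gap: 0.0003
```

Request:
jog_arm([
  {"dx": 0.015,"dy": 0.03,"dz": 0,"turn": 0,"claw": 1},
  {"dx": 0.02,"dy": 0.036,"dz": 0,"turn": 0,"claw": 1},
  {"dx": 0.02,"dy": 0.036,"dz": 0,"turn": 0,"claw": 1},
  {"dx": 0.02,"dy": 0.036,"dz": 0,"turn": 0,"claw": 1},
  {"dx": 0.02,"dy": 0.036,"dz": 0,"turn": 0,"claw": 1},
  {"dx": 0.01,"dy": 0.015,"dz": 0,"turn": 0,"claw": 1},
  {"dx": 0,"dy": 0,"dz": 0,"turn": 0,"claw": 1},
  {"dx": 0,"dy": 0,"dz": 0,"turn": 0,"claw": 1},
])

```text
clock: 9.05
eef_pos: [0.6113, -0.0503, 0.2639]
ee_rot: [0.991, 0.135, 0.003, 0.002]
contact_force: [0.8, 0.8, -0.7]
finger_gap: 0.0004
```

```bash
python3 - <<'E'
from h import *
s=bot.read_state(); print(s['eef_pos'],s['ee_rot'])
im,P=cloud('wrist'); save('w4.png',im)
im,T=cloud('top'); save('t4.png',im)
ctr=np.array([.574,.01716]);y=np.radians(15.1);ex=np.array([np.cos(y),np.sin(y)]);ey=np.array([-ex[1],ex[0]])
J=lambda p:np.round(np.c_[(p[:,:2]-ctr)@ex,(p[:,:2]-ctr)@ey,p[:,2]]*1000)
for n,Q in(('wrist',P),('top',T)):
  for r in bot.masks_of('handle_grip',n)[:2]:
    k=J(Q[r['region']]); k=k[k[:,2]>60]; print(n,r['p'],r['point'],len(k),*(np.percentile(k,[3,50,97],axis=0) if len(k) else []))
print('tcp jig',J(s['eef_pos'][None]))
E
```

```text
[ 0.61129649 -0.05028142  0.26387676] [0.99080233 0.13528005 0.0026781  0.00169518]
wrist 0.58 [346.4, 221.4] 1917 [  16. -122.   63.] [  28. -101.  162.] [ 35. -10. 193.]
top 0.67 [372.8, 258.8] 53 [ 13.56 -36.44  61.  ] [ 28. -22.  67.] [32.44 -8.   72.  ]
tcp jig [[ 18. -75. 264.]]
```

View pics/w4.png

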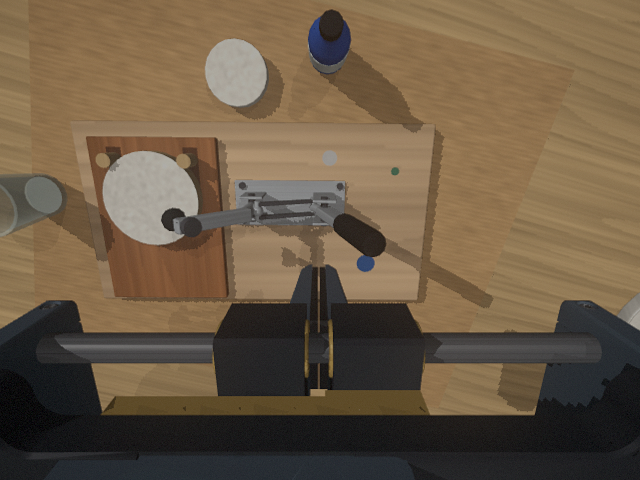

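The wrist view shows the panel (150,197) against both dowels (103,160) and (184,160), with the handle grip at (360,235). I'll check the grip's lateral position and the panel gap from this picture.

```bash
python3 - <<'E'
from h import *
s=bot.read_state(); im,P=cloud('wrist'); q=P.reshape(-1,3)
ctr=np.array([.574,.01716]);y=np.radians(15.1);ex=np.array([np.cos(y),np.sin(y)]);ey=np.array([-ex[1],ex[0]])
K=np.c_[(q[:,:2]-ctr)@ex,(q[:,:2]-ctr)@ey,q[:,2]]*1000
g=(K[:,1]<-85)&(K[:,1]>-140)&(abs(K[:,0]-20)<40)
for z in(110,130,150,165,180):
    k=K[g&(K[:,2]>z)&(K[:,2]<z+12)]
    if len(k)>5: print(z,len(k),np.percentile(k,[2,50,98],axis=0).round(0).tolist())
px=im.reshape(-1,3).astype(int)
w=(abs(q[:,2]-.047)<.004)&(px.max(1)-px.min(1)<45)&(px.min(1)>110)&(np.hypot(q[:,0]-.573,q[:,1]-.142)<.065)
c,r=cv2.minEnclosingCircle((q[w][:,:2]*1000).astype(np.float32)); print(c,r)
for d in((.628,.108),(.604,.195)):
    k=q[(np.hypot(q[:,0]-d[0],q[:,1]-d[1])<.016)&(q[:,2]>.0495)]
    if len(k)>8: e,rr=cv2.minEnclosingCircle((k[:,:2]*1000).astype(np.float32)); print(e,rr,np.hypot(*np.subtract(e,c)))
E
```

```text
110 48 [[21.0, -93.0, 110.0], [28.0, -87.0, 116.0], [30.0, -85.0, 121.0]]
130 120 [[18.0, -105.0, 130.0], [31.0, -92.0, 136.0], [35.0, -89.0, 142.0]]
150 151 [[19.0, -111.0, 150.0], [31.0, -98.0, 156.0], [35.0, -94.0, 162.0]]
165 180 [[17.0, -115.0, 165.0], [30.0, -103.0, 171.0], [35.0, -99.0, 177.0]]
180 475 [[16.0, -125.0, 181.0], [27.0, -116.0, 190.0], [35.0, -104.0, 192.0]]
(573.4115600585938, 141.71380615234375) 55.28058624267578
(628.3413696289062, 110.1238021850586) 8.050978660583496 63.36570310573289
(605.1913452148438, 195.7968292236328) 8.577320098876953 62.72900548475954
```

Request:
jog_arm([
  {"dx": 0.006,"dy": 0,"dz": 0.03,"turn": 0,"claw": 1},
  {"dx": 0,"dy": 0,"dz": 0.035,"turn": 0,"claw": 1},
  {"dx": 0,"dy": 0,"dz": 0.025,"turn": 0,"claw": 1},
  {"dx": 0,"dy": 0,"dz": 0.005,"turn": 0,"claw": 1},
  {"dx": 0,"dy": 0,"dz": 0,"turn": 0,"claw": 1},
])

```text
clock: 9.8
eef_pos: [0.6185, -0.0456, 0.1717]
ee_rot: [0.99, 0.138, 0.007, 0.003]
contact_force: [-0.5, 0.9, 0.6]
finger_gap: 0.0005
```

Request:
jog_arm([
  {"dx": 0,"dy": 0.003,"dz": 0,"turn": 0,"claw": 1},
  {"dx": 0,"dy": 0.003,"dz": 0,"turn": 0,"claw": 1},
  {"dx": 0,"dy": 0.003,"dz": 0,"turn": 0,"claw": 1},
])

```text
clock: 10.1
eef_pos: [0.6225, -0.0544, 0.1755]
ee_rot: [0.99, 0.138, 0.009, 0.004]
contact_force: [-0.7, 0.6, 0.1]
finger_gap: 0.0005
```

Request:
jog_arm([
  {"dx": -0.002,"dy": 0.004,"dz": 0.004,"turn": 0,"claw": 1},
  {"dx": 0,"dy": 0.004,"dz": 0.003,"turn": 0,"claw": 1},
  {"dx": 0,"dy": 0.004,"dz": 0.002,"turn": 0,"claw": 1},
  {"dx": 0,"dy": 0.004,"dz": 0.002,"turn": 0,"claw": 1},
])

```text
clock: 10.5
eef_pos: [0.6263, -0.0721, 0.1658]
ee_rot: [0.99, 0.138, 0.011, 0.004]
contact_force: [-0.2, 1.3, 2.4]
finger_gap: 0.0007
```

Request:
jog_arm([
  {"dx": 0,"dy": 0.004,"dz": 0.0025,"turn": 0,"claw": 1},
  {"dx": 0,"dy": 0.004,"dz": 0.0025,"turn": 0,"claw": 1},
  {"dx": 0,"dy": 0.004,"dz": 0.0025,"turn": 0,"claw": 1},
  {"dx": 0,"dy": 0.004,"dz": 0.003,"turn": 0,"claw": 1},
])

```text
clock: 10.9
eef_pos: [0.6315, -0.089, 0.1548]
ee_rot: [0.99, 0.138, 0.011, 0.004]
contact_force: [-0.1, 0.5, 3.4]
finger_gap: 0.0001
```

Request:
jog_arm([
  {"dx": -0.001,"dy": 0.0035,"dz": 0.0025,"turn": 0,"claw": 1},
  {"dx": -0.001,"dy": 0.0033,"dz": 0.0028,"turn": 0,"claw": 1},
  {"dx": -0.001,"dy": 0.0032,"dz": 0.003,"turn": 0,"claw": 1},
  {"dx": 0,"dy": 0.003,"dz": 0.003,"turn": 0,"claw": 1},
])

```text
clock: 11.3
eef_pos: [0.6329, -0.1039, 0.1425]
ee_rot: [0.99, 0.138, 0.011, 0.004]
contact_force: [-0.8, 0.5, 2.3]
finger_gap: 0.0008
```

```bash
cat > hd.py <<'E'
from h import *
import sys
s=bot.read_state(); im,P=cloud('scene'); save(sys.argv[1],cv2.resize(im[170:350,180:420],(800,600)))
ctr=np.array([.574,.01716]);y=np.radians(15.1);ex=np.array([np.cos(y),np.sin(y)]);ey=np.array([-ex[1],ex[0]])
d=s['eef_pos'][:2]-ctr; print('tcp jig',np.round([d@ex*1000,d@ey*1000,s['eef_pos'][2]*1000],1),s['contact_force'])
E
python3 hd.py s5.png
```

```text
tcp jig [  25.4 -132.2  142.5] [-0.84793744  0.48603978  2.30956739]
```

View pics/s5.png

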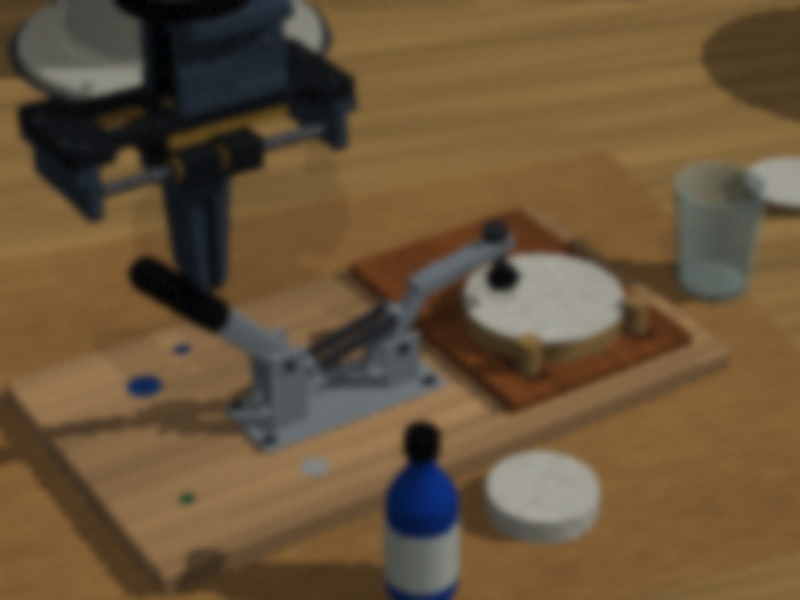

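The enlarged scene view shows the fingertip at (205,285) on top of the grip, the handle partly lowered, and the pad (503,275) coming down over the panel, which is still snug against both dowels.

Request:
jog_arm([
  {"dx": 0,"dy": 0.0032,"dz": 0.003,"turn": 0,"claw": 1},
  {"dx": 0,"dy": 0.003,"dz": 0.0032,"turn": 0,"claw": 1},
  {"dx": 0,"dy": 0.0028,"dz": 0.0034,"turn": 0,"claw": 1},
  {"dx": 0,"dy": 0.0027,"dz": 0.0035,"turn": 0,"claw": 1},
])

```text
clock: 11.75
eef_pos: [0.6364, -0.1166, 0.1282]
ee_rot: [0.99, 0.138, 0.011, 0.004]
contact_force: [-1.0, -0.0, 3.5]
finger_gap: 0.0003
```

Request:
jog_arm([
  {"dx": 0,"dy": 0.0025,"dz": 0.0035,"turn": 0,"claw": 1},
  {"dx": 0,"dy": 0.0023,"dz": 0.0036,"turn": 0,"claw": 1},
  {"dx": 0,"dy": 0.0022,"dz": 0.0037,"turn": 0,"claw": 1},
])

```text
clock: 12.05
eef_pos: [0.6388, -0.1241, 0.1177]
ee_rot: [0.99, 0.138, 0.011, 0.004]
contact_force: [-4.4, 2.5, 14.3]
finger_gap: 0.0006
```

Request:
jog_arm([
  {"dx": 0,"dy": 0.0017,"dz": 0.0038,"turn": 0,"claw": 1},
  {"dx": 0,"dy": 0.0015,"dz": 0.0038,"turn": 0,"claw": 1},
])

```text
clock: 12.25
eef_pos: [0.64, -0.1279, 0.1112]
ee_rot: [0.99, 0.138, 0.011, 0.005]
contact_force: [-6.7, -0.5, 17.0]
finger_gap: 0.0006
```

Request:
jog_arm([
  {"dx": 0,"dy": 0.0014,"dz": 0.0038,"turn": 0,"claw": 1},
  {"dx": 0,"dy": 0.0012,"dz": 0.0038,"turn": 0,"claw": 1},
])

```text
clock: 12.45
eef_pos: [0.6409, -0.1313, 0.1046]
ee_rot: [0.99, 0.138, 0.012, 0.005]
contact_force: [-5.0, 0.1, 13.3]
finger_gap: -0.0
```

Request:
jog_arm([
  {"dx": 0,"dy": 0.001,"dz": 0.0038,"turn": 0,"claw": 1},
  {"dx": 0,"dy": 0.0008,"dz": 0.0038,"turn": 0,"claw": 1},
])

```text
clock: 12.65
eef_pos: [0.6415, -0.1341, 0.0976]
ee_rot: [0.99, 0.138, 0.012, 0.006]
contact_force: [-2.6, -1.9, 6.9]
finger_gap: 0.0008
```

Request:
jog_arm([
  {"dx": 0,"dy": 0.0006,"dz": 0.0035,"turn": 0,"claw": 1},
  {"dx": 0,"dy": 0.0004,"dz": 0.0035,"turn": 0,"claw": 1},
])

```text
clock: 12.85
eef_pos: [0.642, -0.136, 0.0903]
ee_rot: [0.99, 0.138, 0.012, 0.006]
contact_force: [-0.4, 0.6, -0.5]
finger_gap: 0.0005
```

The force has gone to zero, so the handle has snapped past dead centre. I'll lift clear and check.

Request:
jog_arm([
  {"dx": 0,"dy": 0,"dz": -0.03,"turn": 0,"claw": 1},
  {"dx": 0,"dy": 0,"dz": -0.045,"turn": 0,"claw": 1},
  {"dx": 0,"dy": 0,"dz": -0.045,"turn": 0,"claw": 1},
  {"dx": 0,"dy": 0.03,"dz": -0.03,"turn": 0,"claw": 1},
  {"dx": 0,"dy": 0.04,"dz": 0,"turn": 0,"claw": 1},
  {"dx": 0,"dy": 0.04,"dz": 0,"turn": 0,"claw": 1},
  {"dx": 0,"dy": 0,"dz": 0,"turn": 0,"claw": 1},
  {"dx": 0,"dy": 0,"dz": 0,"turn": 0,"claw": 1},
])

```text
clock: 13.65
eef_pos: [0.6681, -0.243, 0.243]
ee_rot: [0.99, 0.139, 0.009, 0.005]
contact_force: [0.1, 0.1, -0.3]
finger_gap: -0.0
```

```bash
python3 hd.py s6.png; python3 - <<'E'
from h import *
im,P=cloud('top'); save('t6.png',cv2.resize(im[150:390,220:480],(640,590)))
q=P.reshape(-1,3); px=im.reshape(-1,3).astype(int)
ctr=np.array([.574,.01716]);y=np.radians(15.1);ex=np.array([np.cos(y),np.sin(y)]);ey=np.array([-ex[1],ex[0]])
K=np.c_[(q[:,:2]-ctr)@ex,(q[:,:2]-ctr)@ey,q[:,2]]*1000
S=cloud('scene')[1].reshape(-1,3); L=np.c_[(S[:,:2]-ctr)@ex,(S[:,:2]-ctr)@ey,S[:,2]]*1000
for n,k in(('top',K),('scene',L)):
  for a in range(-220,-130,20):
    m=k[(abs(k[:,0]-24)<10)&(k[:,1]>a)&(k[:,1]<a+20)&(k[:,2]>50)&(k[:,2]<130)]
    if len(m)>3: print(n,a,len(m),np.percentile(m[:,2],[50,90]))
w=(abs(q[:,2]-.046)<.006)&(px.max(1)-px.min(1)<45)&(px.min(1)>110)&(np.hypot(q[:,0]-.573,q[:,1]-.142)<.065)
print(cv2.minEnclosingCircle((q[w][:,:2]*1000).astype(np.float32)))
E
```

```text
tcp jig [  23.  -275.7  243. ] [ 0.09461054  0.09297713 -0.32809268]
top -220 31 [84.34085294 87.35311737]
top -200 76 [84.45866646 87.71846076]
top -180 85 [83.16727814 85.84435902]
top -160 81 [81.73439603 84.97229375]
top -140 56 [79.08948912 82.49289076]
scene -220 63 [78.52015849 83.24296573]
scene -200 66 [81.14965577 83.31448263]
scene -180 67 [79.76817353 82.13283777]
scene -160 63 [78.07201028 81.01466866]
scene -140 80 [72.36946793 77.61513968]
((573.101806640625, 139.98208618164062), 55.4108772277832)
```

View pics/s6.png

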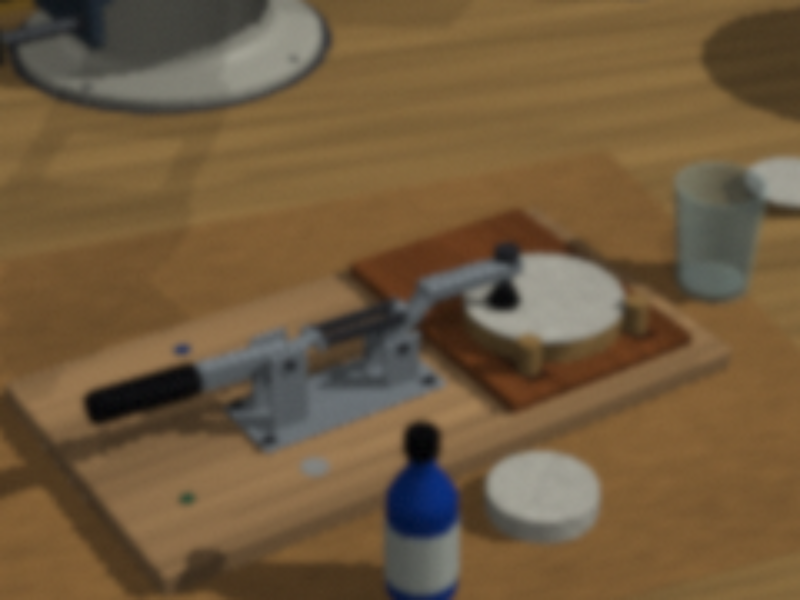

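The scene view shows the handle flat at (150,393), the pad pressing at (503,295), and the panel still against both dowels (530,355) and (635,320). The grip slopes about 0.07 rad, which matches the stop at 0.06 rad.

```bash
python3 -c "
from cell import bot
print(bot.sign_off(), bot.read_state()['clock'])"
```

```text
the job is handed in; nothing more can be done
the job is handed in; nothing more can be done
```

The panel is snug against both dowels with the clamp handle down at its stop, and I handed the job in at about 14 s. The sign-off gave no verdict.

**Panel:** I pushed it along the jig with closed fingertips, never reading more than about 8 N. It touched one dowel first with about 1.6 mm left at the other, so I eased it sideways. The last close look put its centre 63.4 and 62.7 mm from the dowels (limit 65 mm), and the clamp was still open then.

**Clamp:** I pushed the handle down along its arc. The force peaked at about 18 N and dropped to zero as the handle passed dead centre. I then lifted the arm clear.

**Last checks:**
- The grip slopes about 0.07 rad above level, against 0.06 rad at the stop.
- The top camera puts the panel centre at (0.573, 0.140), which is its home.
- The pad is visibly down on the panel.
- The bottle, small panel and jar look unmoved in the pictures. I did not measure them again.
- Pad force can't be measured directly, so I only have the picture and the handle position for that.

**Disagreements:** The camera estimates differed by 2–5 mm. One wrist reading taken just after I backed off put the panel about 4 mm short. A steadier look afterwards showed it snug.

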